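# Load the drinks chiller and set its dial

### The arm

A 6-joint arm with a two-finger parallel gripper is mounted at the origin on a cart in front of the work surface, level with it; the furniture and walls round the work are solid. World frame = base frame: x ahead of the robot, y to its left, z up, the work surface at z = 0. Lengths are in m, angles in rad, forces in N, time in s.
With the tool pointing down it reaches from about 0.375 to 0.975 m from the base axis. Payload 3.8 kg.
Tool frame: the origin (TCP) lies at the centre of the arm's flange, where the gripper is bolted on; the fingertips stand 173 mm ahead of it and the grasp point (between the pads) lies 155 mm ahead of it (bot.tip_reach is the distance from the TCP to the fingertips, in m); z points along the fingers, y is the line along which they close (so a half turn about z gives the same grasp; the last joint's range is limited). The gripper opens to 85 mm and grips with 20 to 120 N. Pads are 22 mm wide; open, the fingers measure 114 mm over their backs; the gripper's body (76 mm by 85 mm) begins 54 mm behind the grasp point. The pads swing forward as they close: fully open they stand 13 mm farther back than shut.
Start: joints at [-1.18, 0.264, 1.604, -0, 1.274, -0.037], TCP at [0.28, -0.614, 0.405] pointing down, gripper open.
Joint ranges: [-2.63, 2.63], [-0.94, 2.18], [0.31, 2.57], [-1.31, 4.45], [0, 2.66], [-2.55, 2.55]. Speed limits (rad/s): [2.57, 2.57, 3.14, 3.14, 3.14, 3.14].

### API

Orientations are given as a rotation vector (axis times angle).
In Python, from workcell import bot gives the robot as it stands.
- The arm moves only by the tool drive_tool, never from a script. Its arguments are lists of equal length, an entry for each row: "claw": the finger opening in mm, from 0 to 85.4; "slide": the shift along the world's x, y, z each as a share of 0.5 m, from -1 to 1, a list of three; "yaw": the turn about the world's z as a share of 180 degrees, from -1 to 1. A call has 1 to 8 rows; each row is the pose to reach, as a shift and turn from the pose commanded when the call began, turning the shorter way round; what a row does not reach only later rows make up. A row lasts 1/12 s, in which the tool goes at most 41.7 mm and 7.16 degrees, less where a joint would pass 70% of its speed; a pose out of reach is approached as far as the arm can. A call with a number of a shift or a turn outside -1 to 1 is refused whole. A call with a gripper value outside its range is refused whole. The fingers move at their own pace and stop on an object; "newtons" is the grip in N (left out, the last holds). Time passes only in rows, so rows that repeat a pose let the fingers close. It gives the time, the measured TCP pose, the force, the opening and the grip force at its end, in the units of the state.
- bot.read_state(): the state, without advancing time (a new reading comes with each control period).
- bot.read_camera(name): name is "scene" or "top"; returns a dict with "color" (400x640x3 uint8, red, green, blue), "depth" (400x640 float32, m along the optical axis (not along the pixel's ray), 0 where there is no reading), "mtx" (3x3 intrinsics, pixels), "eye" and "rotation" of the camera in the world. Camera axes: x right, y up, looking along -z (the intrinsics and any distortion apply to the point x, -y, -z); pixel columns grow to the right and rows downward; lengths in m; the calibration is good to about 2 mm. A picture is of the moment at which its call begins.
- bot.finish_job(): hands the job in; it is judged then, once.
The state is a dict: "time": time; "q": joint angles; "joint_vel": joint speeds; "joint_torque": joint torques, N m; "tool_pos": TCP position; "tcp_rot": TCP orientation; "wrist_force": force on the tool from outside, world axes, zero at the start; "torque": the same for the moment, N m; "width": opening from 0.0 (shut) to 1.0 (fully open); "grip_force": force on a finger pad.
Only numpy, scipy, OpenCV 4.12 (cv2) and the standard library are available. Lean on these libraries where they do the work, as an engineer would, in place of code of your own. Each camera call takes 0.05 s, during which the arm holds its last target. There are 200 camera calls.

### The job

Keep the two opened drinks at the front of the worktop cold: stand each soda can in a round well of the chiller, one in each, keeping the cans upright on the way so that nothing spills and lowering them in gently, not dropping them. Turn the chiller's dial until its white pointer is at the blue mark of the scale. Leave the tomato, onion, garlic and glass tumbler where they are.

Things in the scene. Friction and masses are not known exactly. Their poses are not given: they have to be found in the camera images.
- chiller: Low drinks chiller, heavy, does not move: 120 mm deep (x) by 290 mm wide (y), aluminium with black trim. Origin: centre of its underside; x points to its back, y to its left, z up. Its left part is a block with two round wells (rim 86 mm high); its right part is a lower control deck, 70 mm high, with the dial and its scale.
- well_left (a point): Centre of the floor of the left round well: inner diameter 75 mm, floor 24 mm above the worktop, rim 62 mm above this point. The two wells are 82 mm apart between centres.
- well_right (a point): Centre of the floor of the right round well, next to the control deck; same size as the left one.
- dial (a joint): Angle of the dial, which turns about the vertical, clockwise seen from above as the value grows: 0 at the off ring (pointer to the front left of the dial), stop at 4.71. Smooth, stays where it is left. The scale has the off ring and six marks 0.785 rad apart, all black but the third after the ring, which is blue, bigger and points straight to the back of the chiller: the pointer is on it at 2.356.
- dial_grip (a point): On the dial's axis, at the middle of its finger bar's length, which is 50 mm long, 14 mm wide and stands from 6 to 28 mm above the deck on a round black skirt of 58 mm diameter. This point is 27 mm above the deck, 1 mm below the bar's top; take the bar's direction from the pointer.
- dial_pointer (a point): Outer end of the white pointer line on the top of the finger bar, 27 mm from the dial's axis; the bar lies along the line from the axis to this point.
- blue_mark (a point): Middle of the blue mark on the deck, 41 mm from the dial's axis, straight behind it.
- can_1: Orange soda can, opened, 66 mm diameter, 115 mm high, about 0.25 kg, standing on the front half of the worktop within the arm's reach (not the one far back on the right by the wooden box, which is fixed). Origin: centre of its underside; z is its axis.
- can_2: The other orange soda can, the same.
- tomato: Red tomato, 56 x 58 x 62 mm, bystander. Origin: centre of its underside.
- tumbler: Clear glass tumbler, 80 mm diameter, 91 mm high, bystander behind the chiller. Origin: centre of its underside.
- onion: Brown onion, 71 mm, bystander on the right. Origin: centre of its underside.
- garlic: White garlic bulb, 60 mm, bystander on the right. Origin: centre of its underside.

How it is judged:
By the outcome, as a careful person would: the job done as asked, in the order asked, and still so for the second after the job is handed in, with the robot touching nothing.
It also fails if it takes over 72 s, if anything falls off the work surface, if the arm or the gripper's body presses on something with over 40 N, if the wrist force passes 120 N, or if a joint passes its speed limit or range.

## Working session

There is one attempt and no reset: what is moved stays moved. The work goes in short steps, Python scripts to look and compute and a tool call to move; the robot and the scene stay as the last step left them, time stands still between calls to the robot, and variables do not carry over. Pictures are saved under pics/ and viewed, at most 10 in all, crops included, and the job is handed in when it is done.

Besides the shell and the picture viewer there is one more tool, called after "Request:" as name(argument=value, ...), one argument or row to a line, values as JSON. drive_tool: Moves the arm, as the interface text tells. Shift numbers are shares of 0.5 m and turn numbers shares of 180 degrees, none past 1 either way. Its arguments: {"type":"object","properties":{"claw":{"type":"array","items":{"type":"number"}},"slide":{"type":"array","items":{"type":"array","items":{"type":"number"}}},"yaw":{"type":"array","items":{"type":"number"}},"newtons":{"type":"number"}},"required":["claw","slide","yaw"]}

```bash
mkdir -p pics; ls; cat > h.py <<'E'
import numpy as np, cv2
from workcell import bot
def cam(n):
    c=bot.read_camera(n); c['n']=n; return c
def save(c,f,crop=None,s=1):
    im=c['color'][:,:,::-1]
    if crop: im=im[crop[1]:crop[3],crop[0]:crop[2]]
    cv2.imwrite('pics/'+f,cv2.resize(im,None,fx=s,fy=s))
def ray(c,u,v):
    d=np.linalg.inv(c['mtx'])@np.array([u,v,1.]); d=np.array([d[0],-d[1],-d[2]])
    return np.array(c['eye']),np.array(c['rotation'])@d
def onz(c,u,v,z):
    e,d=ray(c,u,v); return e+d*(z-e[2])/d[2]
def cloud(c):
    v,u=np.mgrid[:400,:640]; d=np.linalg.inv(c['mtx'])@np.stack([u.ravel(),v.ravel(),np.ones(u.size)])
    d[1:]*=-1; p=(np.array(c['rotation'])@(d*c['depth'].ravel())).T+np.array(c['eye'])
    return p.reshape(400,640,3)
E
python3 - <<'E'
from h import *
for n in('scene','top'):
    c=cam(n); save(c,n+'0.png'); print(n,c['eye'],c['rotation'],c['mtx'],[k for k in c],(c['depth']>0).mean())
print(bot.read_state())
E
```

```text
pics
scene [-0.20466073  0.65561375  1.1373189 ] [ 0.41567097 -0.91014792 -2.16015097] [[414.98333003   0.         314.81973   ]
 [  0.         414.98333003 194.14127984]
 [  0.           0.           1.        ]] ['color', 'depth', 'mtx', 'eye', 'rotation', 'n'] 0.9952109375
top [ 0.50153435 -0.08195124  1.31385107] [ 0.08504069 -0.05750421 -1.58606183] [[376.30910943   0.         324.59136337]
 [  0.         376.30910943 202.80597293]
 [  0.           0.           1.        ]] ['color', 'depth', 'mtx', 'eye', 'rotation', 'n'] 0.99598046875
{'time': 0.1, 'q': array([-1.17988733e+00,  2.64693426e-01,  1.60527235e+00, -1.74888927e-05,
        1.27373443e+00, -3.69159537e-02]), 'joint_vel': array([-6.17623984e-05, -1.12468285e-03, -4.58792018e-03, -5.80913552e-04,
        9.69273696e-04,  1.67957726e-03]), 'joint_torque': array([ 5.82540033e-04, -5.16708148e+01, -3.68589091e+01, -6.30525324e-05,
        6.29860297e-03, -1.09934479e-05]), 'tool_pos': array([ 0.27991492, -0.61386908,  0.40345679]), 'tcp_rot': array([-3.06796272e+00, -6.66480500e-01,  6.08348271e-04]), 'wrist_force': array([0.78250026, 0.46146472, 0.36011394]), 'torque': array([-0.08139606,  0.02406047,  0.05180649]), 'grip_force': 0.0, 'width': 1.0010745411000883}
```

Rotation is a rotation vector; I'll convert it.

```bash
sed -i "s/c\['n'\]=n;/c['rotation']=cv2.Rodrigues(np.array(c['rotation'],float))[0];/" h.py
```

```text
(no output)
```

View pics/scene0.png

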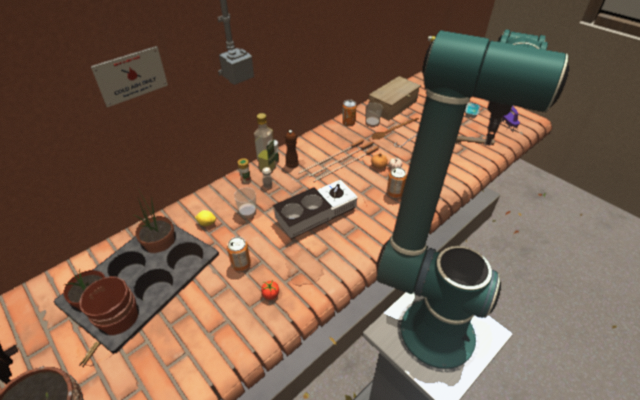

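View pics/top0.png

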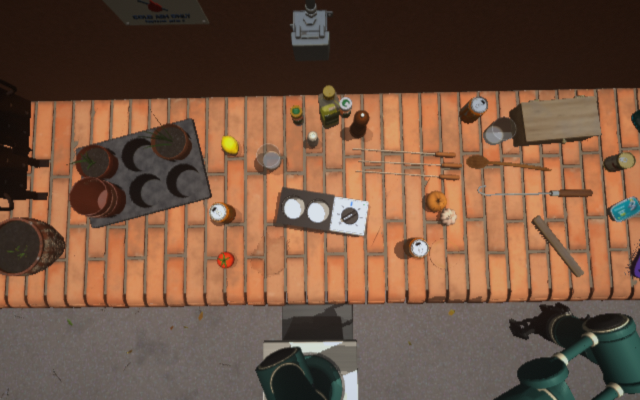

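The scene view shows the can at (238,253), the can at (397,183), and the chiller at (315,210). In the top view the cans are at (222,213) and (417,247), the wells at (293,208) and (318,211), and the dial at (349,214).

```bash
cat > m.py <<'E'
from h import *
t=cam('top'); s=cam('scene'); P=cloud(t); Q=cloud(s)
save(t,'topz.png',(200,180,440,270),3.3); save(s,'scz.png',(225,150,420,280),4)
def near(u,v):return onz(t,u,v,.11)
for nm,(u,v) in dict(A=(220,213),B=(418,247)).items():
    c=near(u,v)
    for n,X in(('top',P),('scene',Q)):
        m=(np.hypot(X[...,0]-c[0],X[...,1]-c[1])<.06)&(X[...,2]>.03)
        p=X[m]; zt=np.percentile(p[:,2],95); k=p[p[:,2]>zt-.008]
        (cx,cy),r=cv2.minEnclosingCircle(k[:,:2].astype(np.float32))
        print(nm,n,m.sum(),'ztop',zt.round(4),'mean',k[:,:2].mean(0).round(4),'circ',round(cx,4),round(cy,4),round(r,4))
# chiller
c=near(322,212)
for n,X in(('top',P),('scene',Q)):
    near_=(np.hypot(X[...,0]-c[0],X[...,1]-c[1])<.19)
    for lo,hi in((.055,.078),(.08,.093)):
        p=X[near_&(X[...,2]>lo)&(X[...,2]<hi)]
        r=cv2.minAreaRect(p[:,:2].astype(np.float32)); print(n,lo,len(p),np.median(p[:,2]).round(4),np.round(r[0],4),np.round(r[1],4),round(r[2],2))
E
python3 m.py
```

```text
A top 424 ztop 0.1158 mean [0.5893 0.2832] circ 0.588 0.2818 0.0295
A scene 560 ztop 0.1135 mean [0.5879 0.287 ] circ 0.5874 0.2867 0.0324
B top 415 ztop 0.1159 mean [ 0.4643 -0.3585] circ 0.4653 -0.3583 0.0294
B scene 407 ztop 0.1128 mean [ 0.4619 -0.3533] circ 0.4629 -0.3527 0.0336
top 0.055 1161 0.07 [ 0.5866 -0.0589] [0.2821 0.1165] 79.76
top 0.08 1157 0.0859 [ 0.5905 -0.0338] [0.251  0.1204] 80.36
scene 0.055 1016 0.068 [ 0.5862 -0.0497] [0.2888 0.123 ] 79.69
scene 0.08 758 0.0844 [ 0.5896 -0.0318] [0.2542 0.1258] 79.56
```

View pics/topz.png

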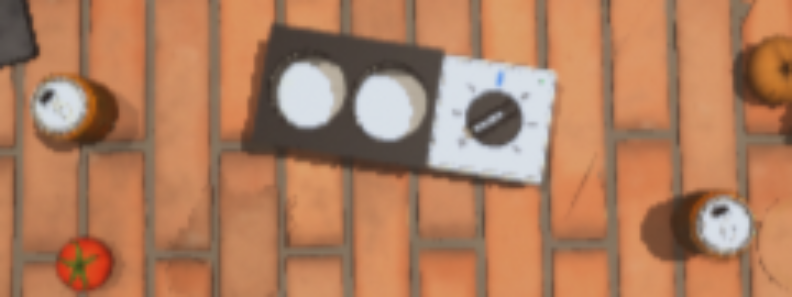

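View pics/scz.png

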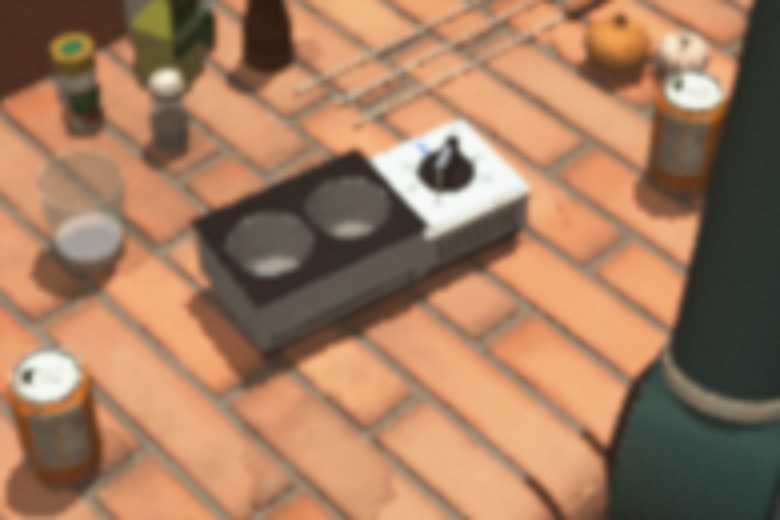

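The zoomed top view shows well rims near (310,93) and (390,103), the dial at (495,118), the blue mark at (500,79), and the bar running lower-left to upper-right. In the scene crop the bar and wells are clear of obstacles. Next I'll measure them properly.

```bash
cat > m2.py <<'E'
from h import *
print('tip',bot.tip_reach)
C={n:cam(n) for n in('top','scene')}
S=8
def up(c): return cv2.resize(c['color'],None,fx=S,fy=S,interpolation=cv2.INTER_CUBIC)
def px(p): return (np.asarray(p,float)+.5)/S-.5
def tri(p,q):
    a,d=ray(C['top'],*p);b,e=ray(C['scene'],*q);A=np.stack([d,-e],1);k=np.linalg.lstsq(A,b-a,rcond=None)[0]
    return (a+d*k[0]+b+e*k[1])/2, np.linalg.norm(a+d*k[0]-b-e*k[1])
def proj(c,p):
    q=np.array(c['rotation']).T@(np.array(p)-c['eye']);q=q*[1,-1,-1];q=c['mtx']@q;return q[:2]/q[2]
def win(c,p,w):
    u,v=np.round(proj(c,p)).astype(int); return u-w,v-w,u+w,v+w
U={n:up(C[n]) for n in C}
def best(cs,p0):
    return min(cs,key=lambda k:np.linalg.norm(np.array(cv2.minEnclosingCircle(k)[0])-p0))
res={}
for nm,p,col in(('A',(.588,.283,.115),'lid'),('B',(.464,-.356,.115),'lid'),('wl',(.606,.037,.086),'hole'),('wr',(.592,-.043,.086),'hole')):
    e={}
    for n in C:
        c=C[n];x0,y0,x1,y1=np.array(win(c,p,16))
        im=U[n][y0*S:y1*S,x0*S:x1*S];h=cv2.cvtColor(im,cv2.COLOR_RGB2HSV)
        m=((h[...,1]<70)&(h[...,2]>120)) if col=='lid' else (h[...,2]>(80 if n=='top' else 75))
        m=cv2.morphologyEx(m.astype(np.uint8)*255,cv2.MORPH_CLOSE,np.ones((9,9)))
        ks,_=cv2.findContours(m,cv2.RETR_CCOMP,cv2.CHAIN_APPROX_NONE)
        ks=[k for k in ks if 60*S*S<cv2.contourArea(k)<700*S*S]
        if not ks: print(nm,n,'none');continue
        k=best(ks,px(proj(c,p)*0)+S*(proj(c,p)-[x0,y0]))
        k=cv2.convexHull(k)[:,0]+[x0*S,y0*S]
        pts=np.array([onz(c,*px(q),p[2]) for q in k])[:,:2].astype(np.float32)
        el=cv2.fitEllipse(pts); e[n]=px(cv2.fitEllipse(k.astype(np.float32))[0])
        print(nm,n,np.round(el[0],4),np.round(el[1],4),'px',e[n].round(1))
    if len(e)==2:print(nm,'tri',*tri(e['top'],e['scene']))
# deck
for n in C:
    c=C[n];x0,y0,x1,y1=win(c,(.575,-.14,.07),28)
    im=U[n][y0*S:y1*S,x0*S:x1*S];h=cv2.cvtColor(im,cv2.COLOR_RGB2HSV)
    b=((h[...,0]>100)&(h[...,0]<125)&(h[...,1]>110)&(h[...,2]>100)).astype(np.uint8)
    v,u=np.nonzero(b); bp=px(np.array([u.mean(),v.mean()])+[x0*S,y0*S]) if len(u) else None
    w=((h[...,1]<45)&(h[...,2]>150)).astype(np.uint8)
    ks,_=cv2.findContours(w,cv2.RETR_EXTERNAL,cv2.CHAIN_APPROX_NONE);k=max(ks,key=cv2.contourArea)[:,0]+[x0*S,y0*S]
    pts=np.array([onz(c,*px(q),.07)[:2] for q in k]).astype(np.float32);r=cv2.minAreaRect(pts)
    print(n,'deck',np.round(r[0],4),np.round(r[1],4),round(r[2],2),'blue',bp,len(u),onz(c,*bp,.07) if bp is not None else '')
    e=e if n!='top' else {}; e[n]=bp
    cv2.imwrite(f'pics/dial_{n}.png',cv2.resize(im[:,:,::-1],(390,390)))
print('blue tri',tri(e['top'],e['scene']))
a,b=[cv2.imread(f'pics/dial_{n}.png') for n in C];cv2.imwrite('pics/dial.png',np.hstack([a,b]))
E
python3 m2.py
```

```text
tip 0.1734
A top [0.5884 0.2831] [0.0535 0.0551] px [217.3 211.6]
A scene [0.609  0.2818] [0.0592 0.1057] px [233.7 239. ]
A tri [0.59134975 0.28353434 0.12899979] 0.011909487270846083
B top [ 0.4634 -0.3581] [0.0538 0.055 ] px [419.3 247.7]
B scene [ 0.4637 -0.3555] [0.0537 0.0641] px [397.7 171.7]
B tri [ 0.46399833 -0.35790247  0.11308422] 0.0019438958709306696
wl top [0.5939 0.025 ] [0.0819 0.1217] px [298.4 209.2]
wl scene [0.6005 0.0469] [0.0762 0.0802] px [292.  210.5]
wl tri [0.60179122 0.03340025 0.07320743] 0.020352503353462094
wr top [ 0.5967 -0.0624] [0.1117 0.1645] px [325.  207.9]
wr scene [ 0.6265 -0.0768] [0.1305 0.2002] px [313.4 191. ]
wr tri [ 0.59822684 -0.05924471  0.11196254] 0.010482143261844695
top deck [ 0.5711 -0.1407] [0.1171 0.1155] 80.26 blue [350.98382353 203.56911765] 170 [ 0.6106032  -0.14850773  0.07      ]
scene deck [ 0.5683 -0.1367] [0.1165 0.1205] 79.4 blue None 0 Traceback (most recent call last):
  File "m2.py", line 46, in <module>
    print('blue tri',tri(e['top'],e['scene']))
                     ~~~^^^^^^^^^^^^^^^^^^^^^
  File "m2.py", line 8, in tri
    a,d=ray(C['top'],*p);b,e=ray(C['scene'],*q);A=np.stack([d,-e],1);k=np.linalg.lstsq(A,b-a,rcond=None)[0]
                             ~~~^^^^^^^^^^^^^^^
TypeError: Value after * must be an iterable, not NoneType
```

```bash
cat > m3.py <<'E'
exec(open('m2.py').read().split('res={}')[0])
def holes(n,p,th,w=13):
    c=C[n];x0,y0,x1,y1=win(c,p,w);g=U[n][y0*S:y1*S,x0*S:x1*S].max(2)
    ks,_=cv2.findContours((g>th).astype(np.uint8),cv2.RETR_LIST,cv2.CHAIN_APPROX_NONE)
    ks=[k for k in ks if 50*S*S<cv2.contourArea(k)<600*S*S]
    if not ks:return
    k=best(ks,S*(proj(c,p)-[x0,y0]));k=cv2.convexHull(k)[:,0]+[x0*S,y0*S]
    pts=np.array([onz(c,*px(q),p[2]) for q in k])[:,:2].astype(np.float32)
    return cv2.fitEllipse(pts),px(cv2.fitEllipse(k.astype(np.float32))[0])
for nm,p in(('wl',(.604,.042,.086)),('wr',(.589,-.0385,.086))):
  for th in(70,80,90,100,110,120,130,140):
    o=[holes(n,p,th) for n in C]
    print(nm,th,[(np.round(e[0],4),np.round(e[1],3)) if e else None for e in [x and x[0] for x in o]], tri(o[0][1],o[1][1]) if all(o) else '')
for q in((293.9,208.2),(318.2,211.2)):print('eye',onz(C['top'],*q,.086))
ims=[]
for n in C:
    c=C[n];x0,y0,x1,y1=win(c,(.571,-.141,.075),20);ims.append(cv2.resize(U[n][y0*S:y1*S,x0*S:x1*S,::-1],(390,390)));print(n,x0,y0,390/40)
cv2.imwrite('pics/dial.png',np.hstack(ims))
E
python3 m3.py
```

```text
tip 0.1734
wl 70 [(array([0.6043, 0.0262]), array([0.094, 0.116])), (array([0.6006, 0.0469]), array([0.077, 0.082]))] (array([0.61004957, 0.03224675, 0.06654454]), np.float64(0.01215740039649272))
wl 80 [(array([0.6005, 0.0421]), array([0.076, 0.081])), (array([0.6004, 0.0469]), array([0.075, 0.079]))] (array([0.60198304, 0.04374634, 0.08146179]), np.float64(0.003356766941073842))
wl 90 [(array([0.5989, 0.0399]), array([0.071, 0.076])), (array([0.5991, 0.0452]), array([0.067, 0.079]))] (array([0.60058899, 0.04173008, 0.08129465]), np.float64(0.0039041106617176396))
wl 100 [(array([0.5988, 0.0399]), array([0.069, 0.075])), (array([0.5832, 0.0542]), array([0.038, 0.053]))] (array([0.60016583, 0.04182913, 0.06356924]), np.float64(0.0007591209700246831))
wl 110 [(array([0.5989, 0.0399]), array([0.068, 0.074])), None] 
wl 120 [(array([0.5988, 0.0399]), array([0.067, 0.072])), None] 
wl 130 [(array([0.599 , 0.0398]), array([0.067, 0.072])), None] 
wl 140 [(array([0.5989, 0.0398]), array([0.066, 0.071])), None] 
wr 70 [None, (array([ 0.5873, -0.034 ]), array([0.076, 0.082]))] 
wr 80 [(array
[... 340 characters left out ...]
 np.float64(0.002783803859261822))
wr 100 [(array([ 0.585 , -0.0383]), array([0.072, 0.076])), (array([ 0.5701, -0.0227]), array([0.036, 0.044]))] (array([ 0.58660246, -0.03737273,  0.06321764]), np.float64(0.000353668158555964))Traceback (most recent call last):
  File "m3.py", line 12, in <module>
    o=[holes(n,p,th) for n in C]
       ~~~~~^^^^^^^^
  File "m3.py", line 9, in holes
    return cv2.fitEllipse(pts),px(cv2.fitEllipse(k.astype(np.float32))[0])
           ~~~~~~~~~~~~~~^^^^^
cv2.error: OpenCV(4.12.0) /io/opencv/modules/imgproc/src/shapedescr.cpp:361: error: (-201:Incorrect size of input array) There should be at least 5 points to fit the ellipse in function 'fitEllipseNoDirect'
```

```bash
cat > m4.py <<'E'
exec(open('m2.py').read().split('res={}')[0])
from scipy.optimize import least_squares
for n in C:
    P=cloud(C[n]); c=C[n]
    for nm,p in(('wl',(.603,.042,.086)),('wr',(.588,-.0385,.086))):
        x,y,z=P[...,0],P[...,1],P[...,2]
        # block plane points around hole: per-pixel xy on plane z=.086 along ray
        v,u=np.mgrid[:400,:640]; d=np.stack([u,v],-1)
        x0,y0,x1,y1=win(c,p,18); uu,vv=[a.ravel() for a in(u[y0:y1,x0:x1],v[y0:y1,x0:x1])]
        g=np.array([onz(c,a,b,.086)[:2] for a,b in zip(uu,vv)]); zz=z[vv,uu]
        near=np.hypot(*(g-p[:2]).T)<.048
        solid=(zz>.0815).astype(float)
        yaw=np.radians(-10); ax=np.array([-np.sin(yaw),np.cos(yaw)])
        w=near&(abs((g-p[:2])@ax)<.06)
        # soft disc fit, radius free
        def f(t): 
            return (1/(1+np.exp(-(np.hypot(*(g[w]-t[:2]).T)-t[2])/.0015))-solid[w])
        r=least_squares(f,[*p[:2],.0375]);print(n,nm,r.x.round(4),round(r.cost,2),w.sum())
    m=np.abs(P[...,2]-.086)<.004
ims=[]
for n in C:
    c=C[n];x0,y0,x1,y1=win(c,(.571,-.141,.075),20);ims.append(cv2.resize(U[n][y0*S:y1*S,x0*S:x1*S,::-1],(390,390)));print(n,x0,y0,390/40)
cv2.imwrite('pics/dial.png',np.hstack(ims))
E
python3 m4.py
```

```text
tip 0.1734
top wl [0.6034 0.0429 0.0376] 15.62 671
top wr [ 0.5896 -0.0374  0.0375] 17.61 672
scene wl [0.6016 0.048  0.0373] 20.5 427
scene wr [ 0.5873 -0.0327  0.037 ] 15.9 397
top 329 195 9.75
scene 316 172 9.75
```

View pics/dial.png

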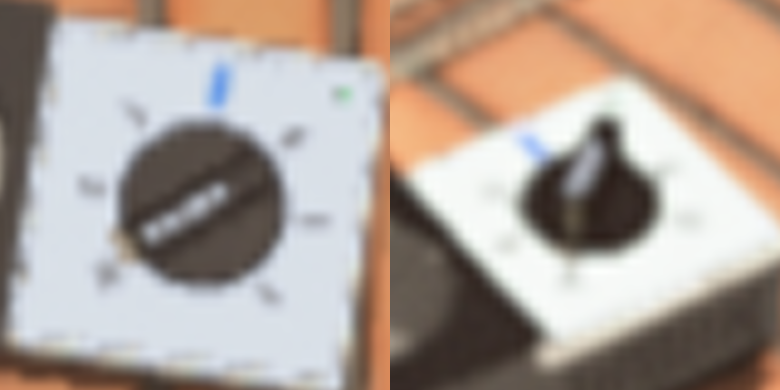

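```bash
python3 - <<'E'
exec(open('m4.py').read().split('ims=[]')[0].split('for n in C')[0])
ax=np.array([.571,-.1405]);org={'top':(329,195),'scene':(316,172)};off={'top':(0,0),'scene':(390,0)}
sh={'top':0,'scene':np.array([-.0025,.0045])}
for n in C:
    x0,y0,x1,y1=win(C[n],(.571,-.141,.075),20)
    h=cv2.cvtColor(U[n][y0*S:y1*S,x0*S:x1*S],cv2.COLOR_RGB2HSV)
    for nm,a,r,z in(('axis',0,0,.098),('FL',120,.025,.098),('BR',-60,.025,.098),('FLlow',120,.034,.07),('blue',-10,.041,.07)):
        q=ax+sh[n]+r*np.array([np.cos(np.radians(a)),np.sin(np.radians(a))])
        print(n,nm,((proj(C[n],(*q,z))-org[n])*9.75+off[n]).round(0))
    # white pixels near axis at bar height, deck excluded
    v,u=np.mgrid[y0*S:y1*S,x0*S:x1*S]
    m=(h[...,2]>150)
    g=np.array([onz(C[n],*px((a,b)),.098)[:2] for a,b in zip(u[m],v[m])]);k=g[np.hypot(*(g-ax-sh[n]).T)<.0275]
    if n=='top':
        k=g[np.hypot(*(g-ax).T)<.024]
    vx,vy,cx,cy=cv2.fitLine(k.astype(np.float32),cv2.DIST_L2,0,.01,.01).ravel()
    t=(k-[cx,cy])@[vx,vy];print(n,len(k),'dir deg',np.degrees(np.arctan2(vy,vx)).round(1),'c',cx,cy,t.min(),t.max(),'axis off-line',(ax+sh[n]-[cx,cy])@[-vy,vx])
E
```

```text
tip 0.1734
top axis [197. 196.]
top FL [133. 234.]
top BR [262. 157.]
top FLlow [107. 252.]
top blue [212.  81.]
top 548 dir deg -60.1 c 0.5671047 -0.13529584 -0.014737910668123381 0.014117340205328427 axis off-line 0.0007856572634670029
scene axis [584. 158.]
scene FL [566. 202.]
scene BR [602. 115.]
scene FLlow [558. 272.]
scene blue [522. 149.]
scene 3485 dir deg 46.6 c 0.5759462 -0.14068957 -0.029154982650795486 0.025625011293205435 axis off-line 0.00863127333977719
```

The bar runs at 120° in the world and its pointer end is at the front left, which makes the dial about 0.09. The wells are at (0.603, 0.043) and (0.5895, -0.0375), and the dial axis is at about (0.5705, -0.141). I'll start with can B.

Request:
drive_tool(
  claw=[85,85,85,85,85,85,85,85],
  slide=[
    [0.367,0.514,-0.17],
    [0.367,0.514,-0.17],
    [0.367,0.514,-0.17],
    [0.367,0.514,-0.17],
    [0.367,0.514,-0.17],
    [0.367,0.514,-0.17],
    [0.367,0.514,-0.17],
    [0.367,0.514,-0.17],
  ],
  yaw=[0.308,0.308,0.308,0.308,0.308,0.308,0.308,0.308],
  newtons=30,
)

```text
time: 1.27
tool_pos: [0.4645, -0.3549, 0.3192]
tcp_rot: [-2.401, -2.026, -0.001]
wrist_force: [-0.6, 0.4, 0.0]
width: 0.996
grip_force: 0.0
```

Request:
drive_tool(
  claw=[85,85],
  slide=[
    [0,0,0],
    [0,0,0],
  ],
  yaw=[0,0],
)

```text
time: 1.43
tool_pos: [0.4643, -0.3553, 0.319]
tcp_rot: [-2.403, -2.021, 0.001]
wrist_force: [-0.7, 0.3, -0.1]
width: 0.995
grip_force: 0.0
```

```bash
python3 - <<'E'
from h import *
c=cam('top');save(c,'g1.png',(360,190,480,290),6)
s=bot.read_state();print(s['tool_pos'],s['tcp_rot'])
E
```

```text
[ 0.46393619 -0.35663104  0.31968245] [ 2.40624943e+00  2.01975326e+00 -7.67937260e-04]
```

View pics/g1.png

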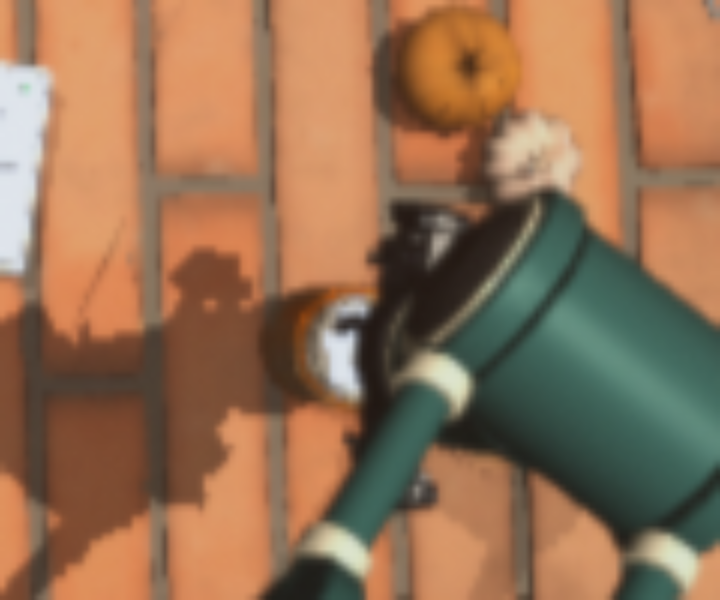

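```bash
python3 - <<'E'
from h import *
for n in('top','scene'):
    c=cam(n);P=cloud(c).reshape(-1,3)
    m=(np.hypot(P[:,0]-.464,P[:,1]+.357)<.075)&(P[:,2]>.13)&(P[:,2]<.24);p=P[m]
    r=(p[:,:2]-[.4637,-.357]);a=np.radians(-10);l=r@[np.cos(a),np.sin(a)];w=r@[-np.sin(a),np.cos(a)]
    for lo in(.13,.15,.17,.19,.21):
        k=(p[:,2]>=lo)&(p[:,2]<lo+.02)
        for sg in(1,-1):
            q=k&(sg*l>.02)
            if q.sum()>3:print(n,lo,sg,q.sum(),'l',np.percentile(l[q],[5,50,95]).round(4),'w',np.percentile(w[q],[5,50,95]).round(4))
E
```

```text
top 0.17 1 4 l [0.044  0.0454 0.047 ] w [0.011  0.0112 0.0115]
top 0.17 -1 6 l [-0.0523 -0.0443 -0.042 ] w [0.0076 0.011  0.0114]
top 0.19 1 17 l [0.045  0.0494 0.0568] w [-0.0037  0.0029  0.0134]
top 0.19 -1 4 l [-0.0505 -0.049  -0.0449] w [0.0116 0.012  0.0131]
top 0.21 1 40 l [0.034  0.0505 0.0729] w [0.     0.0104 0.0169]
top 0.21 -1 10 l [-0.0602 -0.0379 -0.0264] w [0.0021 0.0159 0.0177]
scene 0.15 1 12 l [0.0408 0.0436 0.0488] w [-0.0077  0.0048  0.0113]
scene 0.17 1 26 l [0.0396 0.0435 0.0509] w [-0.0061  0.007   0.0134]
scene 0.19 1 34 l [0.0405 0.048  0.066 ] w [-0.007   0.0079  0.0143]
scene 0.21 1 38 l [0.0292 0.063  0.0713] w [-0.0103  0.011   0.018 ]
```

The image shows the fingers straddling the can. The depth puts the finger edges at ±11 mm about the planned axis, so the gripper is aligned. I'll descend and grip.

Request:
drive_tool(
  claw=[85,85,85,85,85,55,55,55],
  slide=[
    [0,0,-0.06],
    [0,0,-0.12],
    [0,0,-0.16],
    [0,0,-0.16],
    [0,0,-0.16],
    [0,0,-0.16],
    [0,0,-0.16],
    [0,0,-0.16],
  ],
  yaw=[0,0,0,0,0,0,0,0],
  newtons=30,
)

```text
time: 2.25
tool_pos: [0.4642, -0.3583, 0.2424]
tcp_rot: [2.405, 2.015, 0.0]
wrist_force: [-1.5, -0.4, 5.8]
width: 0.749
grip_force: 33.6
```

Request:
drive_tool(
  claw=[55,55,55,55],
  slide=[
    [0,0,0],
    [0,0,0],
    [0,0,0],
    [0,0,0],
  ],
  yaw=[0,0,0,0],
)

```text
time: 2.58
tool_pos: [0.4642, -0.3581, 0.2424]
tcp_rot: [2.404, 2.016, -0.0]
wrist_force: [-1.4, -1.0, 6.4]
width: 0.75
grip_force: 33.7
```

Request:
drive_tool(
  claw=[55,55,55,55,55,55,55,55],
  slide=[
    [0,0,0.01],
    [0,0,0.04],
    [0,0,0.08],
    [0.01,0.026,0.13],
    [0.03,0.076,0.18],
    [0.055,0.14,0.22],
    [0.08,0.204,0.24],
    [0.105,0.268,0.25],
  ],
  yaw=[0,0,0,0,0,0,0,0],
)

```text
time: 3.25
tool_pos: [0.5169, -0.2221, 0.3679]
tcp_rot: [2.405, 2.014, 0.004]
wrist_force: [1.4, 0.6, -2.3]
width: 0.745
grip_force: 34.1
```

Request:
drive_tool(
  claw=[55,55,55,55,55,55,55,55],
  slide=[
    [0.026,0.066,0.01],
    [0.053,0.135,0.01],
    [0.08,0.204,0.01],
    [0.104,0.265,0.01],
    [0.124,0.316,0.01],
    [0.138,0.352,0.01],
    [0.145,0.368,0.01],
    [0.146,0.371,0.01],
  ],
  yaw=[0,0,0,0,0,0,0,0],
)

```text
time: 3.92
tool_pos: [0.5893, -0.036, 0.3697]
tcp_rot: [-2.405, -2.021, -0.0]
wrist_force: [0.5, -0.0, -2.6]
width: 0.749
grip_force: 34.1
```

Request:
drive_tool(
  claw=[55,55],
  slide=[
    [0,0,0],
    [0,0,0],
  ],
  yaw=[0,0],
)

```text
time: 4.08
tool_pos: [0.5887, -0.0385, 0.3696]
tcp_rot: [2.408, 2.018, -0.001]
wrist_force: [0.4, -0.0, -1.5]
width: 0.748
grip_force: 34.1
```

```bash
python3 - <<'E'
from h import *
c=cam('top');save(c,'h1.png',(260,170,380,260),6)
d=cam('scene');save(d,'h2.png',(250,120,380,260),5)
a=cv2.imread('pics/h1.png');b=cv2.imread('pics/h2.png');cv2.imwrite('pics/h12.png',np.hstack([cv2.resize(a,(400,300)),cv2.resize(b,(279,300))]))
s=bot.read_state();print(s['tool_pos'],s['tcp_rot'],s['wrist_force'])
P=cloud(d);o=(np.abs(P[...,2]-.15)<.08)&(np.hypot(P[...,0]-.5895,P[...,1]+.0375)<.05)
for n,X in(('top',cloud(c)),('scene',P)):
    p=X[(np.hypot(X[...,0]-.59,X[...,1]+.0375)<.06)&(X[...,2]>.1)&(X[...,2]<.21)];
    for lo in np.arange(.1,.21,.01):
        k=p[(p[:,2]>=lo)&(p[:,2]<lo+.01)]
        if len(k)>5: print(n,lo.round(2),len(k),k.min(0).round(3)[:2],k.max(0).round(3)[:2])
E
```

```text
[ 0.58865419 -0.03889806  0.36963427] [ 2.40887930e+00  2.01653465e+00 -7.97345740e-04] [-0.17433103 -0.33675208 -2.01706707]
scene 0.13 15 [ 0.555 -0.035] [ 0.605 -0.005]
scene 0.14 37 [ 0.554 -0.054] [ 0.599 -0.001]
scene 0.15 42 [ 0.554 -0.056] [ 0.6   -0.002]
scene 0.16 41 [ 0.554 -0.055] [ 0.599 -0.001]
scene 0.17 38 [ 0.553 -0.056] [ 0.598 -0.002]
scene 0.18 41 [ 0.554 -0.055] [ 0.608 -0.001]
scene 0.19 40 [ 0.556 -0.054] [ 0.607 -0.003]
scene 0.2 37 [ 0.546 -0.056] [ 0.604 -0.001]
```

View pics/h12.png

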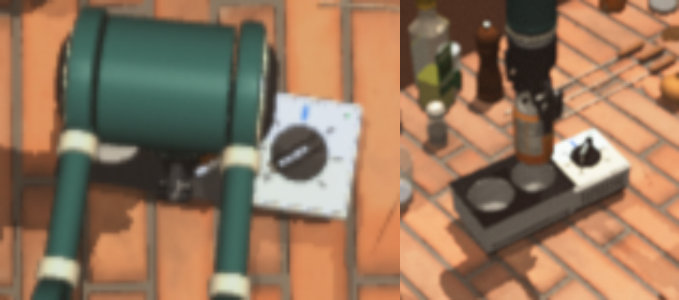

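The can hangs upright over the right well. I'll check it against the well in the same scene camera frame.

```bash
cat > cyl.py <<'E'
from h import *
import sys
from scipy.optimize import least_squares
def cyl(x,y,z0,z1):
    d=cam('scene');P=cloud(d).reshape(-1,3)
    p=P[(np.hypot(P[:,0]-x,P[:,1]-y)<.045)&(P[:,2]>z0)&(P[:,2]<z1)]
    f=lambda t:np.hypot(p[:,0]-t[0]-t[2]*(p[:,2]-z0),p[:,1]-t[1]-t[3]*(p[:,2]-z0))-.033
    r=least_squares(f,[x,y,0,0],loss='soft_l1',f_scale=.001);return r.x.round(4),len(p),p[:,2].min().round(4)
if __name__=='__main__':print(cyl(*map(float,sys.argv[1:])))
E
python3 cyl.py .588 -.035 .125 .165
```

```text
(array([ 0.5894, -0.0377, -0.0229,  0.03  ]), 120, np.float64(0.128))
```

```bash
python3 cyl.py .588 .283 .03 .095; python3 - <<'E'
# hole fit in scene using tighter rim threshold and scene's own plane height
exec(open('m2.py').read().split('res={}')[0].replace("print('tip',bot.tip_reach)",""))
from scipy.optimize import least_squares
for n in C:
    c=C[n];z=cloud(c)[...,2];p=(.603,.044,.0845)
    x0,y0,x1,y1=win(c,p,18);vv,uu=[a.ravel() for a in np.mgrid[y0:y1,x0:x1]]
    for zp in(.0845,.086):
      g=np.array([onz(c,a,b,zp)[:2] for a,b in zip(uu,vv)]);w=np.hypot(*(g-p[:2]).T)<.048
      for th in(.078,.080,.082,.083):
        s=(z[vv,uu]>th).astype(float)
        r=least_squares(lambda t:1/(1+np.exp(-(np.hypot(*(g[w]-t[:2]).T)-t[2])/.0015))-s[w],[*p[:2],.0375])
        print(n,zp,th,r.x.round(4),round(r.cost,1))
E
```

```text
(array([ 0.5901,  0.2867,  0.0054, -0.0111]), 258, np.float64(0.0307))
top 0.0845 0.078 [0.5743 0.044  0.011 ] 9.9
top 0.0845 0.08 [0.5743 0.044  0.011 ] 9.9
top 0.0845 0.082 [0.574  0.0441 0.0112] 10.7
top 0.0845 0.083 [0.5737 0.0437 0.0115] 12.1
top 0.086 0.078 [0.5742 0.0438 0.011 ] 10.4
top 0.086 0.08 [0.5742 0.0438 0.011 ] 10.4
top 0.086 0.082 [0.5739 0.0439 0.0112] 11.2
top 0.086 0.083 [0.5736 0.0435 0.0115] 12.6
scene 0.0845 0.078 [0.6012 0.0479 0.0359] 8.9
scene 0.0845 0.08 [0.602  0.0475 0.0365] 9.7
scene 0.0845 0.082 [0.6023 0.0468 0.0374] 19.2
scene 0.0845 0.083 [0.6029 0.0462 0.038 ] 22.8
scene 0.086 0.078 [0.6    0.0487 0.0359] 9.4
scene 0.086 0.08 [0.6008 0.0484 0.0365] 10.2
scene 0.086 0.082 [0.6012 0.0477 0.0374] 18.7
scene 0.086 0.083 [0.6017 0.047  0.038 ] 22.8
```

Request:
drive_tool(
  claw=[55,55,55,55,55,55,55,55],
  slide=[
    [0,0.004,-0.01],
    [0,0.004,-0.03],
    [0,0.004,-0.05],
    [0,0.004,-0.06],
    [0,0.004,-0.07],
    [0,0.004,-0.08],
    [0,0.004,-0.09],
    [0,0.004,-0.1],
  ],
  yaw=[0,0,0,0,0,0,0,0],
)

```text
time: 5.05
tool_pos: [0.5892, -0.0356, 0.3193]
tcp_rot: [2.407, 2.018, 0.0]
wrist_force: [0.3, -0.3, -2.4]
width: 0.752
grip_force: 34.1
```

The can is inside the rim without contact. I'll continue down.

Request:
drive_tool(
  claw=[55,55,55,55,55,55,55,55],
  slide=[
    [0,0,-0.015],
    [0,0,-0.03],
    [0,0,-0.045],
    [0,0,-0.06],
    [0,0,-0.075],
    [0,0,-0.085],
    [0,0,-0.092],
    [0,0,-0.096],
  ],
  yaw=[0,0,0,0,0,0,0,0],
)

```text
time: 5.72
tool_pos: [0.5888, -0.0357, 0.2709]
tcp_rot: [-2.407, -2.018, 0.001]
wrist_force: [0.1, -0.1, -2.6]
width: 0.751
grip_force: 34.1
```

Request:
drive_tool(
  claw=[55,55,55,55],
  slide=[
    [0,0,-0.003],
    [0,0,-0.006],
    [0,0,-0.008],
    [0,0,-0.008],
  ],
  yaw=[0,0,0,0],
)

```text
time: 6.05
tool_pos: [0.5891, -0.0357, 0.2678]
tcp_rot: [2.407, 2.018, 0.0]
wrist_force: [-0.3, -0.0, -2.9]
width: 0.746
grip_force: 34.1
```

Request:
drive_tool(
  claw=[55,55,55,55],
  slide=[
    [0,0,-0.002],
    [0,0,-0.004],
    [0,0,-0.004],
    [0,0,-0.004],
  ],
  yaw=[0,0,0,0],
)

```text
time: 6.38
tool_pos: [0.5893, -0.0357, 0.2665]
tcp_rot: [2.407, 2.018, 0.001]
wrist_force: [-1.0, 0.8, 2.4]
width: 0.751
grip_force: 34.5
```

The can is on the floor: the force changed sign and the height matches. I'll release, rise, and travel to can A.

Request:
drive_tool(
  claw=[70,78,85,85,85,85,85,85],
  slide=[
    [0,0,0],
    [0,0,0],
    [0,0,0],
    [0,0,0],
    [0,0,0.01],
    [0,0,0.05],
    [0,0,0.1],
    [0,0,0.16],
  ],
  yaw=[0,0,0,0,0,0,0,0],
)

```text
time: 7.05
tool_pos: [0.5882, -0.0356, 0.3448]
tcp_rot: [-2.405, -2.016, 0.005]
wrist_force: [0.6, 0.3, 0.3]
width: 0.998
grip_force: 0.0
```

Request:
drive_tool(
  claw=[85,85,85,85,85,85,85,85],
  slide=[
    [-0.002,0.08,0],
    [-0.002,0.16,0],
    [-0.002,0.24,0],
    [-0.002,0.32,0],
    [-0.002,0.4,0],
    [-0.002,0.48,0],
    [-0.002,0.56,0],
    [-0.002,0.639,0],
  ],
  yaw=[0,0,0,0,0,0,0,0],
)

```text
time: 7.72
tool_pos: [0.5877, 0.2858, 0.3462]
tcp_rot: [2.407, 2.018, 0.001]
wrist_force: [1.5, 0.0, 0.0]
width: 0.996
grip_force: 0.0
```

Request:
drive_tool(
  claw=[85,85],
  slide=[
    [0,0,0],
    [0,0,0],
  ],
  yaw=[0,0],
)

```text
time: 7.88
tool_pos: [0.5876, 0.2861, 0.3458]
tcp_rot: [2.403, 2.023, 0.0]
wrist_force: [0.8, -1.3, 0.6]
width: 0.994
grip_force: 0.0
```

```bash
python3 - <<'E'
from h import *
d=cam('scene');save(d,'i.png',(200,120,380,280),4)
s=bot.read_state();print(s['tool_pos'],s['tcp_rot'])
P=cloud(cam('top')).reshape(-1,3)
m=(np.hypot(P[:,0]-.588,P[:,1]-.284)<.075)&(P[:,2]>.14)&(P[:,2]<.26);p=P[m]
r=(p[:,:2]-[.5884,.2842]);a=np.radians(-10);l=r@[np.cos(a),np.sin(a)];w=r@[-np.sin(a),np.cos(a)]
for lo in(.15,.17,.19,.21):
    for sg in(1,-1):
        q=(p[:,2]>=lo)&(p[:,2]<lo+.02)&(sg*l>.02)
        if q.sum()>2:print(lo,sg,q.sum(),np.percentile(l[q],[5,50,95]).round(4),np.percentile(w[q],[5,50,95]).round(4))
E
python3 cyl.py .5895 -.0357 .1 .138
```

```text
[0.58779289 0.2845442  0.34565521] [ 2.40493768e+00  2.02063625e+00 -9.15607546e-04]
0.19 1 9 [0.042  0.0457 0.0536] [-0.0111 -0.0092 -0.0042]
0.19 -1 9 [-0.0542 -0.0477 -0.0445] [-0.012  -0.0098 -0.0072]
0.21 1 7 [0.0438 0.0472 0.0561] [-0.0117 -0.0113 -0.0072]
0.21 -1 10 [-0.0562 -0.048  -0.0448] [-0.0125 -0.0115  0.0045]
(array([ 0.5838, -0.0363,  0.437 ,  0.2769]), 288, np.float64(0.1005))
```

View pics/i.png

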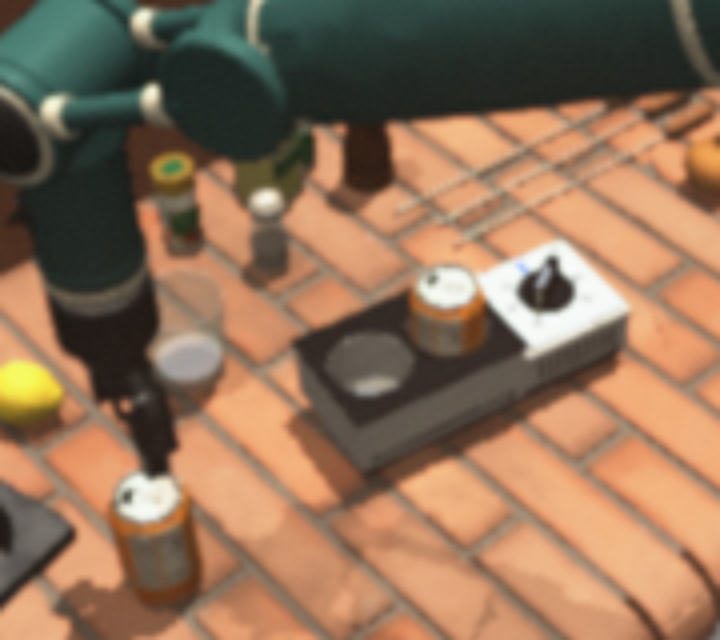

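The right can stands upright in its well at (450,310), and the gripper is above can A at (150,500) and aligned. I'll grasp it.

Request:
drive_tool(
  claw=[85,85,85,85,85,55,55,55],
  slide=[
    [0,0,-0.06],
    [0,0,-0.12],
    [0,0,-0.17],
    [0,0,-0.212],
    [0,0,-0.212],
    [0,0,-0.212],
    [0,0,-0.212],
    [0,0,-0.212],
  ],
  yaw=[0,0,0,0,0,0,0,0],
)

```text
time: 8.7
tool_pos: [0.5892, 0.2836, 0.2421]
tcp_rot: [2.407, 2.017, 0.006]
wrist_force: [0.5, 0.9, -2.7]
width: 0.748
grip_force: 33.9
```

Request:
drive_tool(
  claw=[55,55,55,55],
  slide=[
    [0,0,0],
    [0,0,0],
    [0,0,0],
    [0,0,0],
  ],
  yaw=[0,0,0,0],
)

```text
time: 9.03
tool_pos: [0.5887, 0.284, 0.2413]
tcp_rot: [2.406, 2.018, 0.004]
wrist_force: [0.2, -2.1, 5.0]
width: 0.741
grip_force: 34.6
```

Request:
drive_tool(
  claw=[55,55,55,55,55,55,55,55],
  slide=[
    [0,0,0.01],
    [0,0,0.04],
    [0,0,0.08],
    [0.002,-0.026,0.13],
    [0.005,-0.076,0.18],
    [0.01,-0.14,0.22],
    [0.014,-0.204,0.25],
    [0.018,-0.268,0.26],
  ],
  yaw=[0,0,0,0,0,0,0,0],
)

```text
time: 9.7
tool_pos: [0.5974, 0.1492, 0.3729]
tcp_rot: [2.405, 2.019, 0.006]
wrist_force: [0.5, 0.5, -2.2]
width: 0.741
grip_force: 34.1
```

Request:
drive_tool(
  claw=[55,55,55,55,55,55,55,55],
  slide=[
    [0.003,-0.055,0],
    [0.006,-0.105,0],
    [0.009,-0.15,0],
    [0.011,-0.185,0],
    [0.012,-0.203,0],
    [0.012,-0.211,0],
    [0.012,-0.211,0],
    [0.012,-0.211,0],
  ],
  yaw=[0,0,0,0,0,0,0,0],
)

```text
time: 10.37
tool_pos: [0.6029, 0.045, 0.3694]
tcp_rot: [-2.407, -2.018, 0.0]
wrist_force: [0.1, -0.3, -2.6]
width: 0.743
grip_force: 34.0
```

```bash
python3 cyl.py .6025 .046 .127 .165
```

```text
(array([ 0.605 ,  0.047 , -0.058 ,  0.0617]), 113, np.float64(0.1271))
```

Request:
drive_tool(
  claw=[55,55,55,55,55,55,55,55],
  slide=[
    [0,-0.001,-0.01],
    [0,-0.001,-0.03],
    [0,-0.001,-0.05],
    [0,-0.001,-0.06],
    [0,-0.001,-0.07],
    [0,-0.001,-0.08],
    [0,-0.001,-0.09],
    [0,-0.001,-0.1],
  ],
  yaw=[0,0,0,0,0,0,0,0],
)

```text
time: 11.08
tool_pos: [0.6031, 0.0438, 0.3192]
tcp_rot: [2.407, 2.018, 0.0]
wrist_force: [0.9, 0.0, -1.8]
width: 0.742
grip_force: 34.0
```

Request:
drive_tool(
  claw=[55,55,55,55,55,55,55,55],
  slide=[
    [0,0,-0.015],
    [0,0,-0.03],
    [0,0,-0.045],
    [0,0,-0.06],
    [0,0,-0.075],
    [0,0,-0.085],
    [0,0,-0.093],
    [0,0,-0.098],
  ],
  yaw=[0,0,0,0,0,0,0,0],
)

```text
time: 11.75
tool_pos: [0.6029, 0.0438, 0.2699]
tcp_rot: [-2.407, -2.018, 0.001]
wrist_force: [-0.6, 1.2, -2.4]
width: 0.741
grip_force: 34.0
```

Request:
drive_tool(
  claw=[55,55,55,55,55],
  slide=[
    [0,0,-0.003],
    [0,0,-0.006],
    [0,0,-0.008],
    [0,0,-0.009],
    [0,0,-0.009],
  ],
  yaw=[0,0,0,0,0],
)

```text
time: 12.17
tool_pos: [0.6031, 0.0438, 0.2664]
tcp_rot: [2.407, 2.018, 0.0]
wrist_force: [0.4, 0.2, -1.3]
width: 0.741
grip_force: 34.0
```

Request:
drive_tool(
  claw=[55,55,55,55],
  slide=[
    [0,0,-0.002],
    [0,0,-0.003],
    [0,0,-0.003],
    [0,0,-0.003],
  ],
  yaw=[0,0,0,0],
)

```text
time: 12.5
tool_pos: [0.6032, 0.0438, 0.2653]
tcp_rot: [2.407, 2.018, 0.001]
wrist_force: [-0.4, -1.1, 1.8]
width: 0.744
grip_force: 34.4
```

Request:
drive_tool(
  claw=[70,78,85,85,85,85,85,85],
  slide=[
    [0,0,0],
    [0,0,0],
    [0,0,0],
    [0,0,0],
    [0,0,0.01],
    [0,0,0.05],
    [0,0,0.1],
    [0,0,0.16],
  ],
  yaw=[0,0,0,0,0,0,0,0],
)

```text
time: 13.17
tool_pos: [0.6022, 0.0438, 0.3439]
tcp_rot: [-2.406, -2.017, 0.005]
wrist_force: [0.1, -0.0, 0.8]
width: 0.989
grip_force: 0.0
```

Request:
drive_tool(
  claw=[85,60,40,40,40,40,40,40],
  slide=[
    [0,0,0.02],
    [-0.016,-0.09,0.02],
    [-0.032,-0.18,0.02],
    [-0.048,-0.27,0.02],
    [-0.065,-0.368,0.02],
    [-0.065,-0.368,0.02],
    [-0.065,-0.368,0.02],
    [-0.065,-0.368,0.02],
  ],
  yaw=[0,0,0.222,0.222,0.222,0.222,0.222,0.222],
)

```text
time: 13.83
tool_pos: [0.57, -0.1423, 0.3546]
tcp_rot: [1.569, 2.721, -0.0]
wrist_force: [-0.5, 0.1, -0.6]
width: 0.466
grip_force: 0.0
```

Request:
drive_tool(
  claw=[40,40],
  slide=[
    [0,0,0],
    [0,0,0],
  ],
  yaw=[0,0],
)

```text
time: 14.0
tool_pos: [0.5704, -0.1403, 0.3545]
tcp_rot: [-1.577, -2.717, 0.0]
wrist_force: [-0.3, -0.5, -0.3]
width: 0.469
grip_force: 0.0
```

```bash
python3 - <<'E'
from h import *
d=cam('scene');save(d,'j.png',(250,120,390,260),4.2)
s=bot.read_state();print(s['tool_pos'],s['tcp_rot'],s['width'])
E
```

```text
[ 0.57050949 -0.14003384  0.35458438] [-1.57634402e+00 -2.71733962e+00 -3.15563929e-05] 0.4670284307125319
```

View pics/j.png

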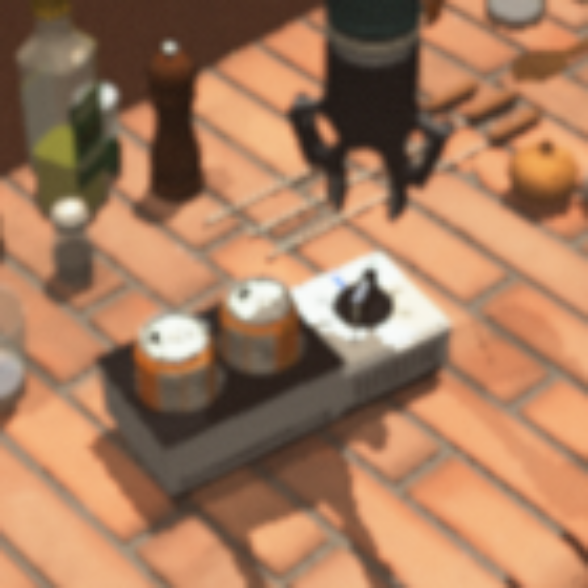

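Both cans are seated upright at (175,360) and (262,325), and the open fingers hang over the dial bar. I'll descend over the bar and grip.

Request:
drive_tool(
  claw=[40,40,40,40,40,40,40,40],
  slide=[
    [0,0,-0.05],
    [0,0,-0.1],
    [0,0,-0.14],
    [0,0,-0.17],
    [0,0,-0.185],
    [0,0,-0.197],
    [0,0,-0.197],
    [0,0,-0.197],
  ],
  yaw=[0,0,0,0,0,0,0,0],
)

```text
time: 14.72
tool_pos: [0.5709, -0.14, 0.2567]
tcp_rot: [1.573, 2.719, 0.0]
wrist_force: [0.4, 0.1, -0.7]
width: 0.47
grip_force: 0.0
```

Request:
drive_tool(
  claw=[20,8,8,8,8,8,8,8],
  slide=[
    [0,0,0],
    [0,0,0],
    [0,0,0],
    [0,0,0],
    [0,0,0],
    [0,0,0],
    [0,0,0],
    [0,0,0],
  ],
  yaw=[0,0,0,0,0,0,0,0],
  newtons=25,
)

```text
time: 15.38
tool_pos: [0.5709, -0.1405, 0.2577]
tcp_rot: [1.572, 2.718, -0.0]
wrist_force: [-3.0, -1.2, 5.9]
width: 0.153
grip_force: 27.6
```

The bar is gripped. I'll turn it clockwise.

Request:
drive_tool(
  claw=[8,8,8,8,8,8,8,8],
  slide=[
    [0,0,0],
    [0,0,0],
    [0,0,0],
    [0,0,0],
    [0,0,0],
    [0,0,0],
    [0,0,0],
    [0,0,0],
  ],
  yaw=[-0.02,-0.05,-0.08,-0.11,-0.14,-0.17,-0.2,-0.23],
)

```text
time: 16.05
tool_pos: [0.5712, -0.1405, 0.2577]
tcp_rot: [2.435, 1.981, 0.002]
wrist_force: [-0.4, -1.5, 4.3]
width: 0.156
grip_force: 27.4
```

Request:
drive_tool(
  claw=[8,8,8,8,8,8,8,8],
  slide=[
    [0,0,0],
    [0,0,0],
    [0,0,0],
    [0,0,0],
    [0,0,0],
    [0,0,0],
    [0,0,0],
    [0,0,0],
  ],
  yaw=[-0.03,-0.06,-0.09,-0.12,-0.15,-0.18,-0.21,-0.24],
)

```text
time: 16.72
tool_pos: [0.5715, -0.1407, 0.2577]
tcp_rot: [2.993, 0.945, 0.005]
wrist_force: [0.6, -1.2, 3.0]
width: 0.154
grip_force: 27.2
```

Request:
drive_tool(
  claw=[8,8,8,8,8,8,8,8],
  slide=[
    [0,0,0],
    [0,0,0],
    [0,0,0],
    [0,0,0],
    [0,0,0],
    [0,0,0],
    [0,0,0],
    [0,0,0],
  ],
  yaw=[-0.03,-0.06,-0.09,-0.12,-0.15,-0.18,-0.21,-0.235],
)

```text
time: 17.38
tool_pos: [0.5716, -0.1411, 0.2577]
tcp_rot: [3.133, -0.198, 0.007]
wrist_force: [1.1, -3.3, 2.4]
width: 0.158
grip_force: 27.1
```

Request:
drive_tool(
  claw=[8,8],
  slide=[
    [0,0,0],
    [0,0,0],
  ],
  yaw=[-0.012,-0.017],
)

```text
time: 17.55
tool_pos: [0.5716, -0.1411, 0.2577]
tcp_rot: [3.127, -0.277, 0.007]
wrist_force: [1.0, -5.0, 3.4]
width: 0.154
grip_force: 27.2
```

Request:
drive_tool(
  claw=[25,40,40,40,40,40,40,40],
  slide=[
    [0,0,0],
    [0,0,0],
    [0,0,0],
    [0,0,0],
    [0,0,0.02],
    [0,0,0.07],
    [0,0,0.14],
    [0,0,0.22],
  ],
  yaw=[0,0,0,0,0,0,0,0],
)

```text
time: 18.22
tool_pos: [0.5695, -0.1397, 0.3654]
tcp_rot: [-3.128, 0.275, 0.008]
wrist_force: [0.9, 0.1, -1.3]
width: 0.468
grip_force: 0.0
```

Request:
drive_tool(
  claw=[40,40,40,40,40,40,40,40],
  slide=[
    [-0.07,-0.03,0.04],
    [-0.14,-0.06,0.06],
    [-0.2,-0.1,0.06],
    [-0.25,-0.15,0.06],
    [-0.3,-0.2,0.06],
    [-0.3,-0.26,0.06],
    [-0.3,-0.32,0.06],
    [-0.3,-0.38,0.06],
  ],
  yaw=[0,0,0,0,0,0,0,0],
)

```text
time: 18.88
tool_pos: [0.4197, -0.3312, 0.3973]
tcp_rot: [3.129, -0.275, 0.002]
wrist_force: [-0.2, 0.8, 0.1]
width: 0.469
grip_force: 0.0
```

```bash
cat > v.py <<'E'
exec(open('m2.py').read().split('res={}')[0])
c=C['top'];ax=np.array([.5705,-.141]);x0,y0,x1,y1=win(c,(*ax,.098),20)
h=cv2.cvtColor(U['top'][y0*S:y1*S,x0*S:x1*S],cv2.COLOR_RGB2HSV);v,u=np.mgrid[y0*S:y1*S,x0*S:x1*S]
m=h[...,2]>150
g=np.array([onz(c,*px((a,b)),.098)[:2] for a,b in zip(u[m],v[m])]);k=g[np.hypot(*(g-ax).T)<.024]
vx,vy,cx,cy=cv2.fitLine(k.astype(np.float32),cv2.DIST_L2,0,.01,.01).ravel();print('bar deg',np.degrees(np.arctan2(vy,vx)),cx,cy,len(k))
b=(h[...,0]>100)&(h[...,0]<125)&(h[...,1]>110)&(h[...,2]>100)
q=np.array([onz(c,*px((a,d)),.07)[:2] for a,d in zip(u[b],v[b])]);bc=q.mean(0);e=bc-ax;print('blue',bc,np.degrees(np.arctan2(e[1],e[0])))
ex=cv2.fitLine(q.astype(np.float32),cv2.DIST_L2,0,.01,.01).ravel();print('blue mark own dir',np.degrees(np.arctan2(ex[1],ex[0])))
a=cv2.resize(U['top'][y0*S:y1*S,x0*S:x1*S,::-1],(390,390));s=C['scene']['color'][140:240,240:370,::-1]
cv2.imwrite('pics/fin.png',np.hstack([a,cv2.resize(s,(390,390))]))
E
python3 v.py
```

```text
tip 0.1734
bar deg -5.7829847 0.57858896 -0.14348859 541
blue [ 0.61058006 -0.14854107] -10.655633566769831
blue mark own dir -9.448312
```

View pics/fin.png

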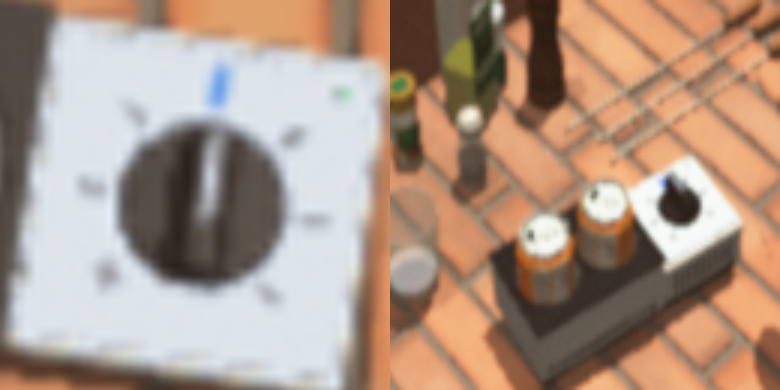

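Both cans are seated upright. In the left crop the pointer end at (215,130) points at the blue mark at (220,88). I'll refine the bar angle once with an intensity-weighted fit.

```bash
python3 - <<'E'
exec(open('v.py').read().split("m=h[")[0])
g=h[...,2].astype(float)
X=np.array([onz(c,*px((a,b)),.098)[:2] for a,b in zip(u.ravel(),v.ravel())]);w=g.ravel()
r=np.hypot(*(X-ax).T)
for R in(.020,.022,.024):
  for t in(110,130,150,170):
    k=(r<R)&(w>t);W=(w[k]-t);Y=X[k];m=(Y*W[:,None]).sum(0)/W.sum();Cv=((Y-m)*W[:,None]).T@(Y-m)
    e=np.linalg.eigh(Cv)[1][:,1];print(R,t,k.sum(),np.degrees(np.arctan(e[1]/e[0])).round(1),m.round(4))
# pointer position across, per slice along chiller x
a=np.radians(-10);l=(X-ax)@[np.cos(a),np.sin(a)];s=(X-ax)@[-np.sin(a),np.cos(a)]
for lo in np.arange(-.006,.03,.004):
    k=(l>=lo)&(l<lo+.004)&(abs(s)<.012);W=np.clip(w[k]-100,0,None);print(lo.round(3),(1e3*(s[k]*W).sum()/max(W.sum(),1)).round(2),w[k].max())
E
```

```text
tip 0.1734
0.02 110 1056 -6.6 [ 0.5781 -0.1435]
0.02 130 769 -5.8 [ 0.5783 -0.1435]
0.02 150 540 -5.0 [ 0.5783 -0.1435]
0.02 170 306 -4.0 [ 0.5783 -0.1434]
0.022 110 1131 -7.2 [ 0.5786 -0.1436]
0.022 130 816 -6.2 [ 0.5786 -0.1435]
0.022 150 543 -5.0 [ 0.5783 -0.1435]
0.022 170 306 -4.0 [ 0.5783 -0.1434]
0.024 110 1209 -7.7 [ 0.5789 -0.1437]
0.024 130 847 -6.4 [ 0.5786 -0.1435]
0.024 150 543 -5.0 [ 0.5783 -0.1435]
0.024 170 306 -4.0 [ 0.5783 -0.1434]
-0.006 -1.25 165.0
-0.002 -1.72 185.0
0.002 -1.56 204.0
0.006 -1.18 213.0
0.01 -0.84 208.0
0.014 -0.64 183.0
0.018 -1.02 165.0
0.022 -1.15 213.0
0.026 -0.17 240.0
```

```bash
python3 - <<'E'
exec(open('m2.py').read().split('res={}')[0])
P={n:cloud(C[n]).reshape(-1,3) for n in C}
for n,o in(('top',(.571,-.1415)),('scene',(.570,-.138))):
    p=P[n];k=(np.hypot(p[:,0]-o[0],p[:,1]-o[1])<.032)&(p[:,2]>.088)&(p[:,2]<.106);q=p[k][:,:2].astype(np.float32)
    vx,vy,cx,cy=cv2.fitLine(q,cv2.DIST_L2,0,.01,.01).ravel();r=cv2.minAreaRect(q)
    print(n,len(q),np.degrees(np.arctan(vy/vx)).round(1),cx,cy,r)
E
```

```text
tip 0.1734
top 65 -11.3 0.57087225 -0.14137612 ((0.5713673233985901, -0.14165836572647095), (0.01389505248516798, 0.04763589799404144), 79.51054382324219)
scene 51 -9.0 0.5702895 -0.13687128 ((0.5706017017364502, -0.13700589537620544), (0.01678667962551117, 0.04918133467435837), 81.6423568725586)
```

The bar depth gives -11.3° and -9.0°, a mean of about -10.2° against a chiller yaw of about -10°. It is aligned, so I'll hand in.

```bash
python3 -c "
from workcell import bot
print(bot.finish_job())"
```

```text
the job is handed in; nothing more can be done
None
```

Both cans stand upright in the chiller's wells, one in each, and the dial's pointer is on the blue mark to within about 1°; the job was handed in at about 19 s, and its result was not reported back.

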